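# Close the dust-trap cover of a glass workshop and hold it shut

### The job

Clear the sharpening stone off the dust-trap cover into the orange tray, then turn the red wing of the quarter-turn fastener until it lines up with its slot in the cover. Then push the sprung cover fully down against its frame with the fingers and finish the program still holding it pressed there; leave the jar, the tin and the screwdriver where they are.

Things in the scene. Friction and masses are not known exactly. Their poses are not given: they have to be found in the camera images.
- housing: fixed dust-trap box, blue, 250 (x) x 300 (y) x 90 mm high; origin under its centre on the bench, z up. Its flat top, 90 mm up, is the frame that the cover closes on. Four 4 mm radius guide pins with heads stand at x +-74, y +-109 mm up to 118 mm height. Carries the cover and the wing fastener.
- cover (a joint): downward travel of the grey-painted access cover, m: 0 (start) = up on its springs, top face 110 mm above the bench, 12 mm gap to the frame; 0.012 = fully down, top face at 98 mm. Stays level wherever pushed; needs about 5 N to start, 8 N to be fully down; springs up when let go. If the wing is not aligned it stops after about 4 mm on the fastener's hidden cross bar
- press_pad (a point): centre of a flat black disc, 40 mm across, painted on the top face of the cover (level plate 170 x 240 x 8 mm, centred over the housing), at x 0, y +60 mm in the housing frame: a good place to push; moves with the cover. Axes as the housing's
- slot (a point): centre of the slot in the cover's top face, at x 0, y -60 mm in the housing frame; the slot is 13 mm wide and 42 mm long, running along the housing's y axis, with a yellow line beyond each end. Axes as the housing's
- wing (a joint): angle of the red wing fastener, rad, counterclockwise from above; 0 = wing (and the hidden cross bar, parallel to it) along the slot. Starts between 0.8 and 1.35: turn it clockwise. Stops at -0.35 and 1.57; friction (0.05 Nm) keeps it where it is left. The bar passes the slot within about 0.14 of 0
- wing_grip (a point): middle of the wing's grip, on the turning axis, 144 mm above the bench; the wing is an upright red bar 36 mm long (its y axis), 10 mm thick (its x axis), 28 mm high (130 to 158 mm above the bench), white line on top, on a 10 mm stem that rises through the slot; it does not move up or down
- stone: loose two-layer sharpening stone, brown under dark grey-green, 45 (x) x 90 (y) x 30 mm, about 0.2 kg; origin at the centre of its underside. It starts lying flat on the raised cover (underside 110 mm above the bench), partly over the black disc and close beside the wing
- tray: fixed orange open tray, outside 190 (x) x 160 (y) x 30 mm high, walls and floor 5 mm; origin under its centre on the bench
- jar: bystander: amber jar, 60 mm across, 90 mm high; origin at the centre of its underside
- tin: bystander: steel tin, 70 mm across, 80 mm high; origin at the centre of its underside
- driver: bystander: screwdriver with a wooden handle, 200 mm long (along its x axis), 26 mm thick, lying on the bench; origin under its middle

How it is judged:
By the outcome, as a careful person would: the job done as asked, in the order asked, and still so for the second after the job is handed in, while the arm keeps its last pose, push and grip.
It also fails if it takes over 58 s, if anything falls off the work surface, if the arm or the gripper's body presses on something with over 40 N, if the wrist force passes 120 N, or if a joint passes its speed limit or range.

### The arm

A 6-joint arm with a two-finger parallel gripper is mounted at the origin on the work surface. World frame = base frame: x ahead of the robot, y to its left, z up, the work surface at z = 0. Lengths are in m, angles in rad, forces in N, time in s.
With the tool pointing down it reaches from about 0.25 to 0.775 m from the base axis. Payload 4 kg.
Tool frame: the origin (TCP) lies midway between the tips of the shut fingers; the grasp point (between the pads) lies 19 mm behind it (env.pinch_z is the distance from the TCP to the grasp point, in m); z points along the fingers, x is the direction in which the jaws open and shut, and the axes are right-handed (so a half turn about z gives the same grasp; the last joint's range is limited). The gripper opens to 94 mm and grips with 3 to 60 N. Pads are 16 mm wide; open, the fingers measure 119 mm over their backs; the gripper's body (75 mm by 177 mm) begins 78 mm behind the grasp point.
Start: joints at [1.157, 0.087, 1.371, -0, 1.684, -0.103], TCP at [0.168, 0.524, 0.206] pointing down, gripper open.
Joint ranges: [-3.1, 3.1], [-0.76, 2.03], [0.27, 2.55], [-1.08, 4.22], [0.17, 2.65], [-2.57, 2.57]. Speed limits (rad/s): [2.79, 2.79, 3.14, 3.14, 3.14, 3.14].

### API

Orientations are given as a 3x3 rotation matrix whose columns are the frame's x, y, z axes.
In Python, from rig import env gives the robot as it stands.
- The arm moves only by the tool servo_tool, never from a script. Its argument "steps" is a list of rows, each an object of numbers: "jaw": the finger opening in cm, from 0 to 9.4; "tx", "ty", "tz": the shift along the tool's x, y, z in cm; "wx", "wy", "wz": the turn, a rotation vector about the tool's x, y, z in degrees. A call has 1 to 12 rows; each row is the pose to reach, as a shift and turn from the pose commanded when the call began, along the tool's axes at that moment; what a row does not reach only later rows make up. A row lasts 1/10 s, in which the tool goes at most 50 mm and 8.59 degrees, less where a joint would pass 70% of its speed; a pose out of reach is approached as far as the arm can. A call with a gripper value outside its range is refused whole. The fingers move at their own pace and stop on an object; the grip force is fixed at half the most. Time passes only in rows, so rows that repeat a pose let the fingers close. It gives the time, the measured TCP pose, the force and the opening at its end, in the units of the state.
- env.get_state(): the state, without advancing time (a new reading comes with each control period).
- env.snapshot(name): name is "side" or "top"; returns (picture, depth): 480x640x3 uint8, red, green, blue; 480x640 float32, m along the optical axis (not along the pixel's ray), 0 where there is no reading.
- env.camera_info(name): a dict with "K" (3x3 intrinsics, pixels), "R" (3x3) and "t" (3): a world point X has camera coordinates R X + t. Camera axes: x right, y down, z forward; pixel columns grow to the right and rows downward; lengths in m; the calibration is good to about 2 mm. A picture is of the moment at which its call begins. camera_info takes no time and is no camera call.
- env.sign_off(): hands the job in, once; it reports no verdict.
The state is a dict: "time": time; "q": joint angles; "qvel": joint speeds; "tau": joint torques, N m; "ee_pos": TCP position; "ee_rot": TCP orientation; "ft_force": force on the tool from outside, world axes, zero at the start; "ft_torque": the same for the moment, N m; "opening": finger opening in m.
Only numpy, scipy, OpenCV 4.12 (cv2) and the standard library are available. Lean on these libraries where they do the work, as an engineer would, in place of code of your own. Each camera call takes 0.05 s, during which the arm holds its last target.

## Working session

There is one attempt and no reset: what is moved stays moved. The work goes in short steps, Python scripts to look and compute and a tool call to move; the robot and the scene stay as the last step left them, time stands still between calls to the robot, and variables do not carry over. Pictures are saved under pics/ and viewed, and the job is handed in when it is done.

Besides the shell and the picture viewer there is one more tool, called after "Call:" by a JSON object that holds its "api" and its "payload", one argument or row to a line. servo_tool: Moves the arm, as the interface text tells. Its arguments: {"type":"object","properties":{"steps":{"type":"array","items":{"type":"object","properties":{"jaw":{"type":"number"},"tx":{"type":"number"},"ty":{"type":"number"},"tz":{"type":"number"},"wx":{"type":"number"},"wy":{"type":"number"},"wz":{"type":"number"}}}}},"required":["steps"]}

```bash
ls; mkdir -p pics; cat > h.py <<'E'
import numpy as np, cv2
from rig import env
def snap(n,f):
    p,d=env.snapshot(n); cv2.imwrite(f'pics/{f}.png',p[:,:,::-1]); np.save(f'pics/{f}.npy',d); return p,d
def w(n,u,v,d):
    c=env.camera_info(n);K,R,t=map(np.array,(c['K'],c['R'],c['t']))
    return R.T@(np.linalg.inv(K)@[u*d,v*d,d]-t)
def wz(n,u,v,z):
    c=env.camera_info(n);K,R,t=map(np.array,(c['K'],c['R'],c['t']))
    r=R.T@np.linalg.inv(K)@[u,v,1]; o=-R.T@t
    return o+r*(z-o[2])/r[2]
def px(n,X):
    c=env.camera_info(n);K,R,t=map(np.array,(c['K'],c['R'],c['t']))
    p=K@(R@np.array(X)+t); return p[:2]/p[2]
E
python3 - <<'E'
from h import *
snap('top','t0'); snap('side','s0')
s=env.get_state(); print(s['time'],s['ee_pos'],s['ee_rot'],s['ft_force'],s['opening'],env.pinch_z)
E
```

```text
pics
0.1 [0.16801268 0.52319045 0.20442059] [[ 3.05828501e-01  9.52086263e-01 -8.22591617e-04]
 [ 9.52084485e-01 -3.05829530e-01 -1.85236429e-03]
 [-2.01518341e-03 -2.16670921e-04 -9.99997946e-01]] [-0.40990283  0.12624481 -0.35944118] 0.09411086928765523 0.0188
```

View pics/t0.png

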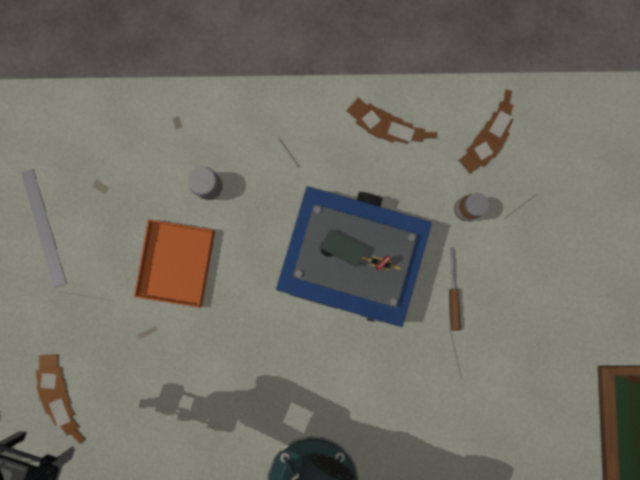

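View pics/s0.png

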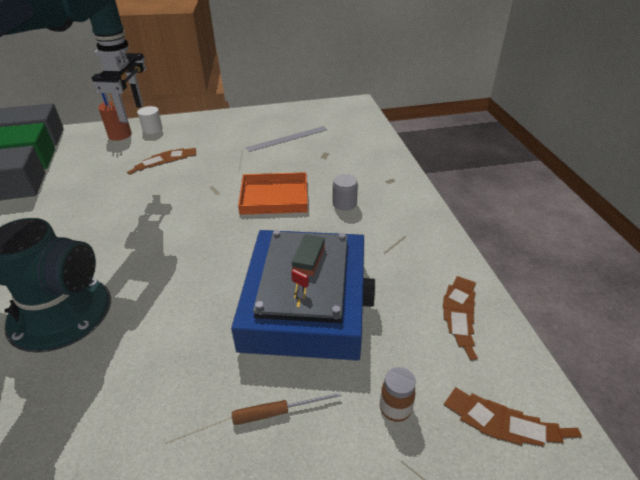

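The top view shows the housing around (354,256), the stone at (347,247), the wing at (381,263), and the tray at (175,263). I'll enlarge these.

```bash
python3 - <<'E'
from h import *
a=cv2.imread('pics/t0.png'); c=a[180:335,270:440]; cv2.imwrite('pics/t0c.png',cv2.resize(c,None,fx=4.7,fy=3.87*0+3.8,interpolation=cv2.INTER_CUBIC))
b=cv2.imread('pics/s0.png'); c=b[220:350,230:380]; cv2.imwrite('pics/s0c.png',cv2.resize(c,None,fx=4.5,fy=4.5,interpolation=cv2.INTER_CUBIC))
d=np.load('pics/t0.npy')
for n in('top','side'):
  i=env.camera_info(n); print(n,-np.array(i['R']).T@i['t'],i['K'][0])
for u,v in [(347,247),(381,263),(354,205),(175,263),(320,280),(407,290),(330,215),(411,237),(298,274),(393,302)]: print(u,v,w('top',u,v,d[v,u]).round(4))
E
```

```text
top [ 0.50016458 -0.01828879  1.17787973] [478.88688801   0.         315.2824915 ]
side [ 0.42876118 -0.81637395  0.81061629] [480.8328493    0.         320.90017462]
347 247 [ 0.5551 -0.0832  0.1438]
381 263 [ 0.5194 -0.1538  0.1608]
354 205 [ 0.654  -0.1041  0.0894]
175 263 [0.5277 0.3296 0.0062]
320 280 [ 0.4841 -0.0242  0.1118]
407 290 [ 0.4592 -0.2203  0.0925]
330 215 [ 0.6289 -0.0483  0.1119]
411 237 [ 0.5769 -0.2263  0.1217]
298 274 [0.4979 0.0241 0.1201]
393 302 [ 0.4341 -0.1845  0.116 ]
```

View pics/t0c.png

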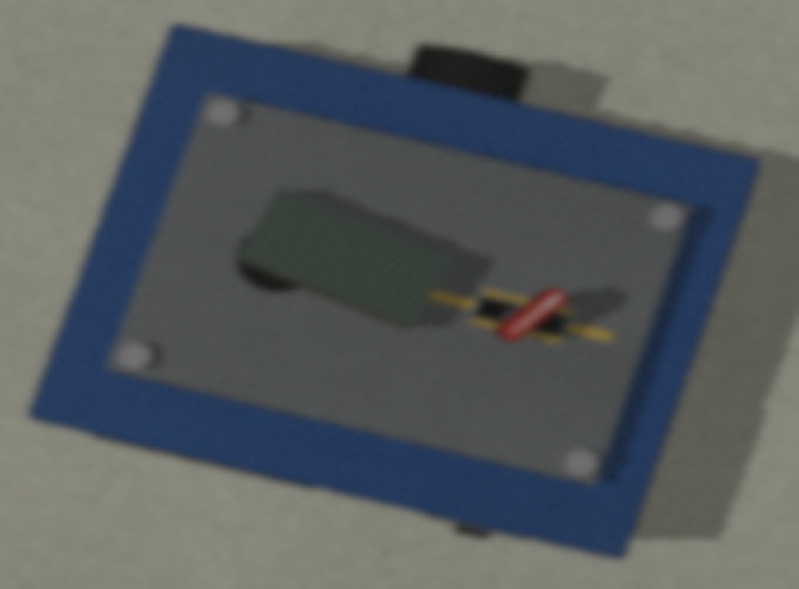

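View pics/s0c.png

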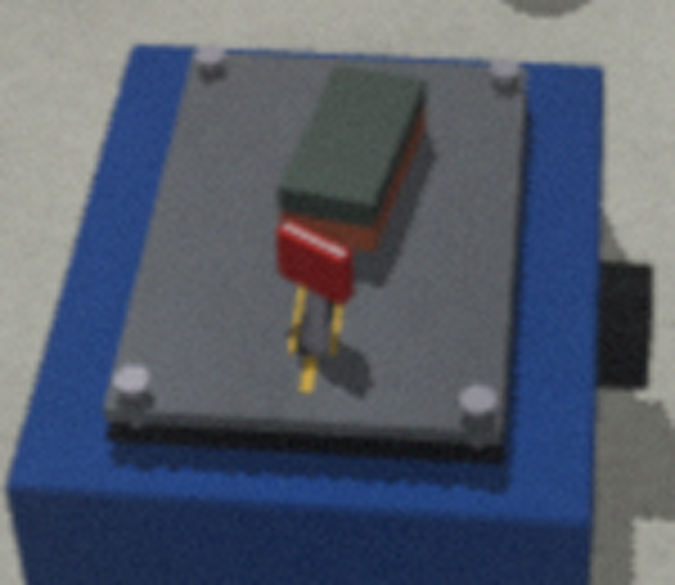

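```bash
python3 - <<'E'
from h import *
C=lambda x,y:((x+.5)/4.7-.5+270,(y+.5)/3.8-.5+180)
P=[wz('top',*C(*p),.118)[:2] for p in [(222,112),(665,217),(580,462),(136,357)]]
H=[wz('top',*C(*p),.09)[:2] for p in [(176,27),(757,160),(623,555),(33,415)]]
for X in(P,H):
  print(np.round(X,4).tolist(),np.mean(X,0).round(4)); X=np.array(X); print([np.linalg.norm(X[i]-X[(i+1)%4]).round(4) for i in range(4)])
  e=X[0]-X[1]+X[3]-X[2]; print('y axis deg',np.degrees(np.arctan2(e[1],e[0]))); e=X[0]-X[3]+X[1]-X[2]; print('x',np.degrees(np.arctan2(e[1],e[0])))
print('wing',wz('top',*C(533,315),.158))
a=wz('top',*C(506,333),.158);b=wz('top',*C(562,296),.158);print(a,b,np.degrees(np.arctan2(*(a-b)[[1,0]])),np.linalg.norm(a-b))
d=np.load('pics/t0.npy');i=env.camera_info('top');K,R,t=map(np.array,(i['K'],i['R'],i['t']))
v,u=np.mgrid[:480,:640];Z=(np.stack([(u-K[0,2])/K[0,0]*d,(v-K[1,2])/K[1,1]*d,d],-1)-t)@R
sub=np.zeros_like(d,bool);sub[215:270,310:374]=1
m=sub&(Z[...,2]>.128)
pts=Z[m];print(m.sum(),pts.mean(0),np.median(pts[:,2]))
r=cv2.minAreaRect((pts[:,:2]*1000).astype(np.float32));print(r)
print(cv2.minAreaRect(np.argwhere(m)[:,::-1].astype(np.float32)))
im=cv2.imread('pics/t0.png');im[m]=(0,255,255);cv2.imwrite('pics/m.png',cv2.resize(im[180:335,270:440],None,fx=4.7,fy=3.8,interpolation=0))
E
```

```text
[[0.6417, -0.0189], [0.5777, -0.2273], [0.436, -0.1843], [0.4988, 0.023]] [ 0.5386 -0.1019]
[np.float64(0.2179), np.float64(0.1481), np.float64(0.2166), np.float64(0.1489)]
y axis deg 73.02893470625209
x -16.61912229975562
[[0.6973, 0.0029], [0.6136, -0.2782], [0.3793, -0.2081], [0.4648, 0.074]] [ 0.5388 -0.1023]
[np.float64(0.2933), np.float64(0.2445), np.float64(0.2948), np.float64(0.2431)]
y axis deg 73.27187777295586
x -16.82473531392355
wing [ 0.52044827 -0.15843578  0.158     ]
[ 0.51051463 -0.14603625  0.158     ] [ 0.53094327 -0.17176533  0.158     ] 128.4492366640548 0.03285292738960829
876 [ 0.55366986 -0.07363413  0.15385256] 0.14096547340279092
((531.670654296875, -62.82460021972656), (89.57047271728516, 96.44622039794922), 63.15276336669922)
((342.07904052734375, 248.935546875), (41.85719680786133, 58.45416259765625), 24.22774314880371)
```

View pics/m.png

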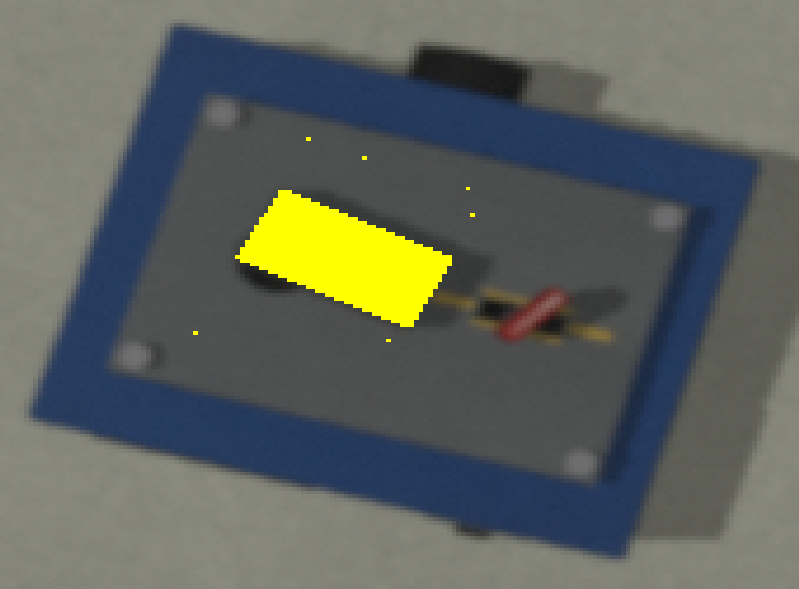

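```bash
python3 - <<'E'
from h import *
d=np.load('pics/t0.npy');i=env.camera_info('top');K,R,t=map(np.array,(i['K'],i['R'],i['t']))
v,u=np.mgrid[:480,:640];Z=(np.stack([(u-K[0,2])/K[0,0]*d,(v-K[1,2])/K[1,1]*d,d],-1)-t)@R
sub=np.zeros(d.shape,np.uint8);sub[215:270,310:374]=1
m=cv2.morphologyEx(((sub>0)&(Z[...,2]>.128)).astype(np.uint8),cv2.MORPH_OPEN,np.ones((3,3)))>0
q=np.array([wz('top',x,y,.14)[:2] for y,x in np.argwhere(m)])
print('stone',q.mean(0),cv2.minAreaRect((q*1000).astype(np.float32)))
e,V=np.linalg.eigh(np.cov(q.T));print(np.degrees(np.arctan2(V[1,1],V[0,1])),np.sqrt(12*e))
# median depth xy too
print(np.median(Z[m],0))
im=cv2.imread('pics/t0.png').astype(int)
o=((im[...,2]>im[...,0]+70)).astype(np.uint8);o[:,:120]=0;o[:,230:]=0;o[:210]=0;o[320:]=0
pts=np.argwhere(o)[:,::-1].astype(np.float32);r=cv2.minAreaRect(pts);print('tray',o.sum(),r)
for b in cv2.boxPoints(r): print(wz('top',*b,.03).round(3))
print('centre',wz('top',*r[0],.03))
print(env.get_state()['time'])
E
```

```text
stone [ 0.55441414 -0.0745149 ] ((554.5521850585938, -74.30829620361328), (89.21135711669922, 44.7969856262207), 62.702880859375)
62.95965043913413 [0.04562555 0.08965041]
[ 0.55393201 -0.07457437  0.14093782]
tray 4788 ((173.36331176757812, 262.9110107421875), (65.79501342773438, 78.60277557373047), 9.865806579589844)
[0.449 0.42  0.03 ]
[0.635 0.389 0.03 ]
[0.606 0.233 0.03 ]
[0.421 0.264 0.03 ]
centre [0.52744149 0.32650658 0.03      ]
0.1
```

```bash
cat >> h.py <<'E'
from scipy.spatial.transform import Rotation as Ro
def plan(x,y,z,ang,Rc=None,pc=None):
    s=env.get_state();R=np.array(s['ee_rot']);p=np.array(s['ee_pos'])
    a=np.radians(ang);X=np.array([np.cos(a),np.sin(a),0]);Zv=np.array([0,0,-1.]);D=np.stack([X,np.cross(Zv,X),Zv],1)
    print('t(cm)',(R.T@(np.array([x,y,z])-p)*100).round(2),'w',np.degrees(Ro.from_matrix(R.T@D).as_rotvec()).round(2))
E
python3 -c "
from h import *
plan(.5544,-.0745,.22,-27.1)"
```

```text
t(cm) [-45.09  55.07  -1.48] w [9.000e-02 1.000e-01 9.929e+01]
```

Call:
{"api": "servo_tool", "payload": {
  "steps": [
    {"tx":-45.1,"ty":55.1,"tz":-1.5,"wz":99.3,"jaw":9.4},
    {"tx":-45.1,"ty":55.1,"tz":-1.5,"wz":99.3},
    {"tx":-45.1,"ty":55.1,"tz":-1.5,"wz":99.3},
    {"tx":-45.1,"ty":55.1,"tz":-1.5,"wz":99.3},
    {"tx":-45.1,"ty":55.1,"tz":-1.5,"wz":99.3},
    {"tx":-45.1,"ty":55.1,"tz":-1.5,"wz":99.3},
    {"tx":-45.1,"ty":55.1,"tz":-1.5,"wz":99.3},
    {"tx":-45.1,"ty":55.1,"tz":-1.5,"wz":99.3},
    {"tx":-45.1,"ty":55.1,"tz":-1.5,"wz":99.3},
    {"tx":-45.1,"ty":55.1,"tz":-1.5,"wz":99.3},
    {"tx":-45.1,"ty":55.1,"tz":-1.5,"wz":99.3},
    {"tx":-45.1,"ty":55.1,"tz":-1.5,"wz":99.3}
  ]
}}

```text
schema error: expected keys jaw, tx, ty, tz, wx, wy, wz
```

```bash
python3 -c "
from h import *
s=env.get_state();print(s['time'],s['ee_pos'],s['ft_force'])
plan(.5544,-.0745,.22,-27.1)"
```

```text
0.1 [0.16801268 0.52319045 0.20442059] [-0.40990283  0.12624481 -0.35944118]
t(cm) [-45.09  55.07  -1.48] w [9.000e-02 1.000e-01 9.929e+01]
```

Call:
{"api": "servo_tool", "payload": {
  "steps": [
    {"jaw":9.4,"tx":-45.1,"ty":55.1,"tz":-1.5,"wx":0,"wy":0,"wz":99.3},
    {"jaw":9.4,"tx":-45.1,"ty":55.1,"tz":-1.5,"wx":0,"wy":0,"wz":99.3},
    {"jaw":9.4,"tx":-45.1,"ty":55.1,"tz":-1.5,"wx":0,"wy":0,"wz":99.3},
    {"jaw":9.4,"tx":-45.1,"ty":55.1,"tz":-1.5,"wx":0,"wy":0,"wz":99.3},
    {"jaw":9.4,"tx":-45.1,"ty":55.1,"tz":-1.5,"wx":0,"wy":0,"wz":99.3},
    {"jaw":9.4,"tx":-45.1,"ty":55.1,"tz":-1.5,"wx":0,"wy":0,"wz":99.3},
    {"jaw":9.4,"tx":-45.1,"ty":55.1,"tz":-1.5,"wx":0,"wy":0,"wz":99.3},
    {"jaw":9.4,"tx":-45.1,"ty":55.1,"tz":-1.5,"wx":0,"wy":0,"wz":99.3},
    {"jaw":9.4,"tx":-45.1,"ty":55.1,"tz":-1.5,"wx":0,"wy":0,"wz":99.3},
    {"jaw":9.4,"tx":-45.1,"ty":55.1,"tz":-1.5,"wx":0,"wy":0,"wz":99.3}
  ]
}}

```text
time: 1.1
ee_pos: [0.4401, 0.102, 0.2158]
ee_rot: [[0.97, -0.244, -0.0], [-0.244, -0.97, 0.0], [-0.0, -0.0, -1.0]]
ft_force: [1.4, 1.1, 0.6]
opening: 0.0941
```

```bash
python3 -c "
from h import *
s=env.get_state();print(s['time'],s['ee_pos'],s['ft_force'])
plan(.5544,-.0745,.22,-27.1)"
```

```text
1.1 [0.44012531 0.10197105 0.21576111] [1.35869757 1.11740748 0.64585737]
t(cm) [15.39 14.33 -0.43] w [-1.000e-02  1.000e-02  1.298e+01]
```

Call:
{"api": "servo_tool", "payload": {
  "steps": [
    {"jaw":9.4,"tx":15.4,"ty":14.3,"tz":-0.4,"wx":0,"wy":0,"wz":13},
    {"jaw":9.4,"tx":15.4,"ty":14.3,"tz":-0.4,"wx":0,"wy":0,"wz":13},
    {"jaw":9.4,"tx":15.4,"ty":14.3,"tz":-0.4,"wx":0,"wy":0,"wz":13},
    {"jaw":9.4,"tx":15.4,"ty":14.3,"tz":-0.4,"wx":0,"wy":0,"wz":13},
    {"jaw":9.4,"tx":15.4,"ty":14.3,"tz":-0.4,"wx":0,"wy":0,"wz":13},
    {"jaw":9.4,"tx":15.4,"ty":14.3,"tz":-0.4,"wx":0,"wy":0,"wz":13},
    {"jaw":9.4,"tx":15.4,"ty":14.3,"tz":-0.4,"wx":0,"wy":0,"wz":13}
  ]
}}

```text
time: 1.8
ee_pos: [0.5547, -0.0707, 0.2196]
ee_rot: [[0.893, -0.45, -0.001], [-0.45, -0.893, 0.001], [-0.002, -0.0, -1.0]]
ft_force: [-0.3, 0.0, 0.5]
opening: 0.0943
```

```bash
python3 -c "
from h import *
s=env.get_state();print(s['time'],s['ee_pos'],s['ft_force'])
plan(.5544,-.0745,.115,-27.1)"
```

```text
1.8 [ 0.55465122 -0.07065647  0.21963108] [-0.30689996  0.00495351  0.46272298]
t(cm) [ 0.17  0.36 10.46] w [-0.03  0.09  0.38]
```

Call:
{"api": "servo_tool", "payload": {
  "steps": [
    {"jaw":9.4,"tx":0.2,"ty":0.4,"tz":3,"wx":0,"wy":0,"wz":0.4},
    {"jaw":9.4,"tx":0.2,"ty":0.4,"tz":6,"wx":0,"wy":0,"wz":0.4},
    {"jaw":9.4,"tx":0.2,"ty":0.4,"tz":8,"wx":0,"wy":0,"wz":0.4},
    {"jaw":9.4,"tx":0.2,"ty":0.4,"tz":9.5,"wx":0,"wy":0,"wz":0.4},
    {"jaw":9.4,"tx":0.2,"ty":0.4,"tz":10.2,"wx":0,"wy":0,"wz":0.4},
    {"jaw":9.4,"tx":0.2,"ty":0.4,"tz":10.4,"wx":0,"wy":0,"wz":0.4},
    {"jaw":9.4,"tx":0.2,"ty":0.4,"tz":10.4,"wx":0,"wy":0,"wz":0.4}
  ]
}}

```text
time: 2.5
ee_pos: [0.5557, -0.0757, 0.1169]
ee_rot: [[0.89, -0.456, 0.002], [-0.456, -0.89, -0.0], [0.001, -0.0, -1.0]]
ft_force: [1.3, 0.3, -0.2]
opening: 0.0939
```

```bash
python3 -c "
from h import *
s=env.get_state();print(s['time'],s['ee_pos'],s['ft_force'])
plan(.5544,-.0745,.115,-27.1);snap('side','s1')
b=cv2.imread('pics/s1.png'); c=b[150:330,210:390]; cv2.imwrite('pics/s1c.png',cv2.resize(c,None,fx=3.3,fy=3.3,interpolation=cv2.INTER_CUBIC))"
```

```text
2.5 [ 0.5556653  -0.07574577  0.11692548] [ 1.32146908  0.34440622 -0.16178777]
t(cm) [-0.17 -0.05  0.19] w [-0.03 -0.08 -0.01]
```

View pics/s1c.png

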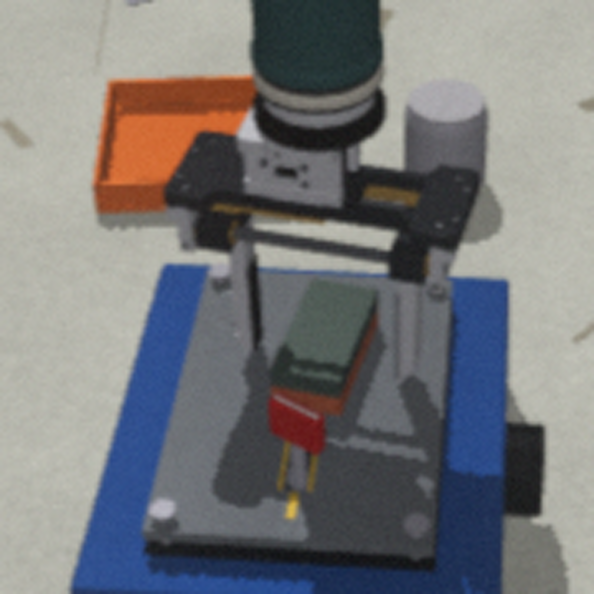

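The fingers straddle the stone, with clear space on both sides and no contact with the wing. Closing now.

Call:
{"api": "servo_tool", "payload": {
  "steps": [
    {"jaw":3.5,"tx":-0.2,"ty":0,"tz":0.2,"wx":0,"wy":0,"wz":0},
    {"jaw":3.5,"tx":-0.2,"ty":0,"tz":0.2,"wx":0,"wy":0,"wz":0},
    {"jaw":3.5,"tx":-0.2,"ty":0,"tz":0.2,"wx":0,"wy":0,"wz":0},
    {"jaw":3.5,"tx":-0.2,"ty":0,"tz":0.2,"wx":0,"wy":0,"wz":0},
    {"jaw":3.5,"tx":-0.2,"ty":0,"tz":0.2,"wx":0,"wy":0,"wz":0},
    {"jaw":3.5,"tx":-0.2,"ty":0,"tz":0.2,"wx":0,"wy":0,"wz":0},
    {"jaw":3.5,"tx":-0.2,"ty":0,"tz":0.2,"wx":0,"wy":0,"wz":0}
  ]
}}

```text
time: 3.25
ee_pos: [0.5535, -0.0752, 0.114]
ee_rot: [[0.89, -0.456, 0.0], [-0.456, -0.89, 0.0], [-0.0, -0.0, -1.0]]
ft_force: [-0.1, 0.7, -0.6]
opening: 0.0445
```

Gripped at 44.5 mm, which matches the 45 mm stone. Lifting.

Call:
{"api": "servo_tool", "payload": {
  "steps": [
    {"jaw":3.5,"tx":0,"ty":0,"tz":-1,"wx":0,"wy":0,"wz":0},
    {"jaw":3.5,"tx":0,"ty":0,"tz":-3,"wx":0,"wy":0,"wz":0},
    {"jaw":3.5,"tx":0,"ty":0,"tz":-6,"wx":0,"wy":0,"wz":0},
    {"jaw":3.5,"tx":0,"ty":0,"tz":-8,"wx":0,"wy":0,"wz":0},
    {"jaw":3.5,"tx":0,"ty":0,"tz":-9,"wx":0,"wy":0,"wz":0},
    {"jaw":3.5,"tx":0,"ty":0,"tz":-9,"wx":0,"wy":0,"wz":0}
  ]
}}

```text
time: 3.85
ee_pos: [0.5543, -0.0753, 0.2059]
ee_rot: [[0.89, -0.456, 0.003], [-0.456, -0.89, -0.001], [0.003, -0.001, -1.0]]
ft_force: [-0.3, -0.3, -2.6]
opening: 0.0448
```

```bash
python3 -c "
from h import *
s=env.get_state();print(s['time'],s['ee_pos'],s['ft_force'],s['opening'],s['q'])
for a in (-9.5,80.5,-99.5):plan(.5274,.3265,.2,a)"
```

```text
3.85 [ 0.55426842 -0.07534257  0.20589131] [-0.32714878 -0.25093014 -2.63038899] 0.04483070805440919 [-2.36512084e-01  1.05413333e-01  1.35018402e+00  7.83764848e-05
  1.68261052e+00  2.37363770e-01]
t(cm) [-20.73 -34.53   0.55] w [ -0.02  -0.19 -17.65]
t(cm) [-20.73 -34.53   0.55] w [   0.14   -0.18 -107.65]
t(cm) [-20.73 -34.53   0.55] w [-0.16 -0.13 72.35]
```

Call:
{"api": "servo_tool", "payload": {
  "steps": [
    {"jaw":3.5,"tx":-1.3,"ty":-2.1,"tz":0,"wx":0,"wy":0,"wz":-1},
    {"jaw":3.5,"tx":-3.4,"ty":-5.6,"tz":0.1,"wx":0,"wy":0,"wz":-3},
    {"jaw":3.5,"tx":-5.7,"ty":-9.5,"tz":0.2,"wx":0,"wy":0,"wz":-5},
    {"jaw":3.5,"tx":-8.1,"ty":-13.5,"tz":0.3,"wx":0,"wy":0,"wz":-7},
    {"jaw":3.5,"tx":-10.5,"ty":-17.5,"tz":0.4,"wx":0,"wy":0,"wz":-9},
    {"jaw":3.5,"tx":-12.9,"ty":-21.5,"tz":0.5,"wx":0,"wy":0,"wz":-11},
    {"jaw":3.5,"tx":-15.3,"ty":-25.5,"tz":0.5,"wx":0,"wy":0,"wz":-13.2},
    {"jaw":3.5,"tx":-17.6,"ty":-29.3,"tz":0.5,"wx":0,"wy":0,"wz":-15.4},
    {"jaw":3.5,"tx":-19.5,"ty":-32.5,"tz":0.5,"wx":0,"wy":0,"wz":-17},
    {"jaw":3.5,"tx":-20.5,"ty":-34.2,"tz":0.5,"wx":0,"wy":0,"wz":-17.6},
    {"jaw":3.5,"tx":-20.7,"ty":-34.5,"tz":0.5,"wx":0,"wy":0,"wz":-17.6},
    {"jaw":3.5,"tx":-20.7,"ty":-34.5,"tz":0.5,"wx":0,"wy":0,"wz":-17.6}
  ]
}}

```text
time: 5.05
ee_pos: [0.5266, 0.3255, 0.198]
ee_rot: [[0.986, -0.166, -0.001], [-0.166, -0.986, -0.002], [-0.001, 0.002, -1.0]]
ft_force: [0.3, 0.2, -3.2]
opening: 0.0444
```

```bash
python3 -c "
from h import *
snap('top','t2');snap('side','s2');s=env.get_state();print(s['time'],s['ee_pos'],s['ft_force'],s['opening'])
plan(.5274,.3265,.012,-9.5)
b=cv2.imread('pics/s2.png'); c=b[80:240,200:380]; cv2.imwrite('pics/s2c.png',cv2.resize(c,None,fx=3.3,fy=3.3,interpolation=cv2.INTER_CUBIC))
"
```

```text
5.15 [0.52713235 0.32446141 0.19876224] [ 0.57628112 -1.53677123 -2.0979533 ] 0.04488228498290201
t(cm) [-1.000e-02 -2.300e-01  1.868e+01] w [ 0.07  0.01 -0.18]
```

View pics/s2c.png

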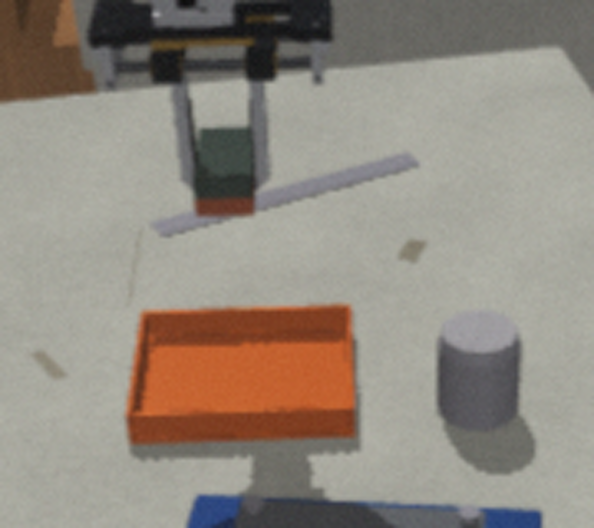

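The stone hangs level above the tray. Lowering it.

Call:
{"api": "servo_tool", "payload": {
  "steps": [
    {"jaw":3.5,"tx":0,"ty":-0.1,"tz":2,"wx":0,"wy":0,"wz":0},
    {"jaw":3.5,"tx":0,"ty":-0.1,"tz":5,"wx":0,"wy":0,"wz":0},
    {"jaw":3.5,"tx":0,"ty":-0.1,"tz":8.5,"wx":0,"wy":0,"wz":0},
    {"jaw":3.5,"tx":0,"ty":-0.1,"tz":12,"wx":0,"wy":0,"wz":0},
    {"jaw":3.5,"tx":0,"ty":-0.1,"tz":15,"wx":0,"wy":0,"wz":0},
    {"jaw":3.5,"tx":0,"ty":-0.1,"tz":17,"wx":0,"wy":0,"wz":0},
    {"jaw":3.5,"tx":0,"ty":-0.1,"tz":18,"wx":0,"wy":0,"wz":0},
    {"jaw":3.5,"tx":0,"ty":-0.1,"tz":18.4,"wx":0,"wy":0,"wz":0},
    {"jaw":3.5,"tx":0,"ty":-0.1,"tz":18.6,"wx":0,"wy":0,"wz":0},
    {"jaw":3.5,"tx":0,"ty":-0.1,"tz":18.7,"wx":0,"wy":0,"wz":0},
    {"jaw":3.5,"tx":0,"ty":-0.1,"tz":18.7,"wx":0,"wy":0,"wz":0}
  ]
}}

```text
time: 6.25
ee_pos: [0.5278, 0.3276, 0.0135]
ee_rot: [[0.986, -0.166, 0.002], [-0.166, -0.986, 0.001], [0.002, -0.002, -1.0]]
ft_force: [0.2, -0.7, -1.2]
opening: 0.0448
```

Call:
{"api": "servo_tool", "payload": {
  "steps": [
    {"jaw":3.5,"tx":0,"ty":0,"tz":0.1,"wx":0,"wy":0,"wz":0},
    {"jaw":3.5,"tx":0,"ty":0,"tz":0.2,"wx":0,"wy":0,"wz":0},
    {"jaw":3.5,"tx":0,"ty":0,"tz":0.2,"wx":0,"wy":0,"wz":0}
  ]
}}

```text
time: 6.55
ee_pos: [0.5268, 0.3274, 0.0101]
ee_rot: [[0.986, -0.166, 0.0], [-0.166, -0.986, 0.0], [0.0, -0.0, -1.0]]
ft_force: [0.4, -0.7, -3.0]
opening: 0.0447
```

Call:
{"api": "servo_tool", "payload": {
  "steps": [
    {"jaw":7,"tx":0,"ty":0,"tz":0,"wx":0,"wy":0,"wz":0},
    {"jaw":7,"tx":0,"ty":0,"tz":0,"wx":0,"wy":0,"wz":0},
    {"jaw":7,"tx":0,"ty":0,"tz":0,"wx":0,"wy":0,"wz":0},
    {"jaw":7,"tx":0,"ty":0,"tz":0,"wx":0,"wy":0,"wz":0},
    {"jaw":7,"tx":0,"ty":0,"tz":-2,"wx":0,"wy":0,"wz":0},
    {"jaw":7,"tx":0,"ty":0,"tz":-6,"wx":0,"wy":0,"wz":0},
    {"jaw":7,"tx":0,"ty":0,"tz":-11,"wx":0,"wy":0,"wz":0},
    {"jaw":7,"tx":0,"ty":0,"tz":-16,"wx":0,"wy":0,"wz":0},
    {"jaw":7,"tx":0,"ty":0,"tz":-21,"wx":0,"wy":0,"wz":0},
    {"jaw":7,"tx":0,"ty":0,"tz":-21,"wx":0,"wy":0,"wz":0}
  ]
}}

```text
time: 7.55
ee_pos: [0.5303, 0.329, 0.2309]
ee_rot: [[0.986, -0.166, 0.016], [-0.166, -0.986, 0.008], [0.015, -0.011, -1.0]]
ft_force: [-0.2, -0.1, -0.3]
opening: 0.0702
```

```bash
python3 -c "
from h import *
snap('side','s3');s=env.get_state();print(s['time'],s['ee_pos'],s['ft_force'],s['opening'],s['q'])
plan(.5209,-.159,.225,38.5)
plan(.5209,-.159,.225,218.5)
b=cv2.imread('pics/s3.png'); c=b[80:240,200:380]; cv2.imwrite('pics/s3c.png',cv2.resize(c,None,fx=3.3,fy=3.3,interpolation=cv2.INTER_CUBIC))
"
```

```text
7.6 [0.52901177 0.32837944 0.22639303] [ 0.59205473 -0.16202293 -0.45175387] 0.06995897520804223 [4.64459301e-01 2.38951411e-01 1.15624750e+00 7.79368133e-05
 1.73473705e+00 6.31127554e-01]
t(cm) [ 7.28 48.2  -0.13] w [ -0.15  -0.67 -48.05]
t(cm) [ 7.28 48.2  -0.13] w [ -0.82   0.18 131.95]
```

View pics/s3c.png

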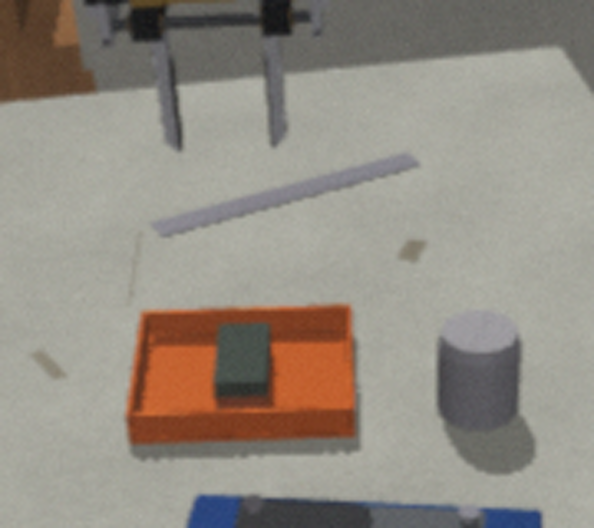

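The stone lies flat inside the tray. Now moving over the wing.

Call:
{"api": "servo_tool", "payload": {
  "steps": [
    {"jaw":5,"tx":0.5,"ty":3,"tz":0,"wx":0,"wy":0,"wz":-4},
    {"jaw":5,"tx":1.1,"ty":7.5,"tz":0,"wx":0,"wy":0,"wz":-9},
    {"jaw":5,"tx":1.8,"ty":12.2,"tz":0,"wx":0,"wy":0,"wz":-14},
    {"jaw":5,"tx":2.6,"ty":17,"tz":0,"wx":0,"wy":0,"wz":-19},
    {"jaw":5,"tx":3.3,"ty":21.8,"tz":0,"wx":0,"wy":0,"wz":-24},
    {"jaw":5,"tx":4,"ty":26.6,"tz":0,"wx":0,"wy":0,"wz":-29},
    {"jaw":5,"tx":4.7,"ty":31.4,"tz":0,"wx":0,"wy":0,"wz":-34},
    {"jaw":5,"tx":5.5,"ty":36.2,"tz":0,"wx":0,"wy":0,"wz":-39},
    {"jaw":5,"tx":6.2,"ty":41,"tz":0,"wx":0,"wy":0,"wz":-44},
    {"jaw":5,"tx":6.9,"ty":45.5,"tz":0,"wx":0,"wy":0,"wz":-48},
    {"jaw":5,"tx":7.3,"ty":48.2,"tz":0,"wx":0,"wy":0,"wz":-48},
    {"jaw":5,"tx":7.3,"ty":48.2,"tz":0,"wx":0,"wy":0,"wz":-48}
  ]
}}

```text
time: 8.8
ee_pos: [0.5177, -0.1633, 0.2175]
ee_rot: [[0.787, 0.618, -0.004], [0.618, -0.787, 0.001], [-0.003, -0.003, -1.0]]
ft_force: [0.1, 0.2, -0.1]
opening: 0.0503
```

```bash
python3 -c "
from h import *
s=env.get_state();print(s['time'],s['ee_pos'],s['ft_force'],s['opening'],s['q'])
snap('side','s4');plan(.5209,-.159,.128,38.4)
b=cv2.imread('pics/s4.png'); c=b[150:330,210:390]; cv2.imwrite('pics/s4c.png',cv2.resize(c,None,fx=3.3,fy=3.3,interpolation=cv2.INTER_CUBIC))
"
```

```text
8.8 [ 0.51766929 -0.1633121   0.2175287 ] [ 0.05568226  0.21182467 -0.10309324] 0.05025708037199877 [-4.09427382e-01  7.21828923e-02  1.36313027e+00 -9.74150942e-04
  1.71000993e+00 -1.07514277e+00]
t(cm) [0.38 0.04 8.99] w [-0.2   0.08 -0.14]
```

View pics/s4c.png

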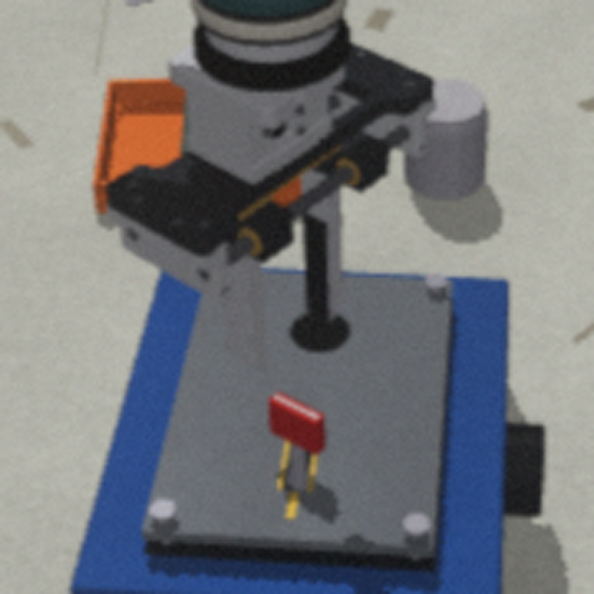

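```bash
python3 -c "
from h import *
f=lambda x,y:wz('side',210+x/3.3,150+y/3.3,.158)
a,b=f(272,397),f(324,417);print(f(298,407),a,b,np.degrees(np.arctan2(*(a-b)[[1,0]])),np.linalg.norm(a-b))
print(px('side',[.5209,-.159,.158]),210+298/3.3,150+407/3.3)"
```

```text
[ 0.52244817 -0.16075833  0.158     ] [ 0.50899961 -0.14919206  0.158     ] [ 0.53570987 -0.17216389  0.158     ] 139.30324612778574 0.03522985937809525
[299.35140207 272.83033405] 300.3030303030303 273.33333333333337
```

Call:
{"api": "servo_tool", "payload": {
  "steps": [
    {"jaw":5,"tx":0.3,"ty":0,"tz":1.5,"wx":0,"wy":0,"wz":0},
    {"jaw":5,"tx":0.3,"ty":0,"tz":3,"wx":0,"wy":0,"wz":0},
    {"jaw":5,"tx":0.3,"ty":0,"tz":4,"wx":0,"wy":0,"wz":0},
    {"jaw":5,"tx":0.3,"ty":0,"tz":4,"wx":0,"wy":0,"wz":0},
    {"jaw":5,"tx":0.3,"ty":0,"tz":4,"wx":0,"wy":0,"wz":0}
  ]
}}

```text
time: 9.35
ee_pos: [0.5211, -0.1575, 0.1794]
ee_rot: [[0.782, 0.623, -0.001], [0.623, -0.782, 0.001], [-0.0, -0.001, -1.0]]
ft_force: [-1.0, -0.6, 0.8]
opening: 0.05
```

```bash
python3 -c "
from h import *
s=env.get_state();print(s['time'],s['ee_pos'],s['ft_force'],s['opening'])
plan(.5209,-.159,.128,38.4)
"
```

```text
9.35 [ 0.52108142 -0.15749251  0.17939397] [-1.04114708 -0.59545104  0.79463922] 0.049975576452948575
t(cm) [-0.11  0.11  5.14] w [-0.06  0.03  0.11]
```

Call:
{"api": "servo_tool", "payload": {
  "steps": [
    {"jaw":5,"tx":-0.1,"ty":0.1,"tz":1.5,"wx":0,"wy":0,"wz":-2},
    {"jaw":5,"tx":-0.1,"ty":0.1,"tz":3,"wx":0,"wy":0,"wz":-2},
    {"jaw":5,"tx":-0.1,"ty":0.1,"tz":4.2,"wx":0,"wy":0,"wz":-2},
    {"jaw":5,"tx":-0.1,"ty":0.1,"tz":5,"wx":0,"wy":0,"wz":-2},
    {"jaw":5,"tx":-0.1,"ty":0.1,"tz":5.1,"wx":0,"wy":0,"wz":-2},
    {"jaw":5,"tx":-0.1,"ty":0.1,"tz":5.1,"wx":0,"wy":0,"wz":-2}
  ]
}}

```text
time: 9.95
ee_pos: [0.5211, -0.1597, 0.1289]
ee_rot: [[0.761, 0.649, -0.0], [0.649, -0.761, 0.0], [0.0, -0.0, -1.0]]
ft_force: [-0.3, -0.4, -0.1]
opening: 0.0501
```

```bash
python3 -c "
from h import *
s=env.get_state();print(s['time'],s['ee_pos'],s['ft_force'],s['opening'])
plan(.5213,-.1595,.128,40.4);snap('side','s5')
b=cv2.imread('pics/s5.png'); c=b[200:320,240:360]; cv2.imwrite('pics/s5c.png',cv2.resize(c,None,fx=5,fy=5,interpolation=cv2.INTER_CUBIC))
"
```

```text
9.95 [ 0.52107286 -0.15968278  0.12886809] [-0.26720958 -0.44274016 -0.07664773] 0.05005095337999668
t(cm) [0.03 0.   0.09] w [-0.02 -0.    0.04]
```

View pics/s5c.png

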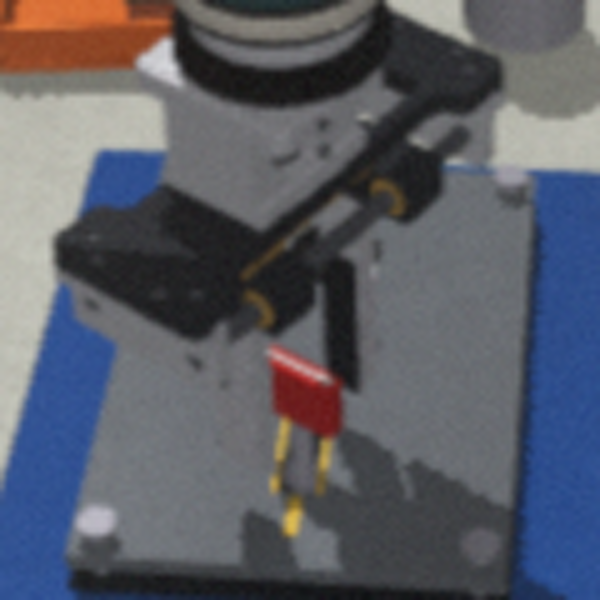

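The wing is between the two fingers. Closing on it.

Call:
{"api": "servo_tool", "payload": {
  "steps": [
    {"jaw":0.6,"tx":0,"ty":0,"tz":0,"wx":0,"wy":0,"wz":0},
    {"jaw":0.6,"tx":0,"ty":0,"tz":0,"wx":0,"wy":0,"wz":0},
    {"jaw":0.6,"tx":0,"ty":0,"tz":0,"wx":0,"wy":0,"wz":0},
    {"jaw":0.6,"tx":0,"ty":0,"tz":0,"wx":0,"wy":0,"wz":0},
    {"jaw":0.6,"tx":0,"ty":0,"tz":0,"wx":0,"wy":0,"wz":0},
    {"jaw":0.6,"tx":0,"ty":0,"tz":0,"wx":0,"wy":0,"wz":0},
    {"jaw":0.6,"tx":0,"ty":0,"tz":0,"wx":0,"wy":0,"wz":0}
  ]
}}

```text
time: 10.7
ee_pos: [0.522, -0.159, 0.1291]
ee_rot: [[0.761, 0.649, 0.002], [0.649, -0.761, 0.001], [0.002, 0.0, -1.0]]
ft_force: [3.3, 3.2, -0.1]
opening: 0.0099
```

```bash
python3 -c "
from h import *
s=env.get_state();print(s['time'],s['ee_pos'],s['ft_force'],s['ft_torque'],s['opening'])
plan(.5213,-.1595,.128,-16.85)
"
```

```text
10.7 [ 0.5219584  -0.15904932  0.12914616] [ 3.27282668  3.2282139  -0.12619079] [ 0.37409803 -0.57451874 -0.0501626 ] 0.009922314206634232
t(cm) [-0.08 -0.01  0.11] w [-4.000e-02 -1.300e-01  5.732e+01]
```

Call:
{"api": "servo_tool", "payload": {
  "steps": [
    {"jaw":0.6,"tx":-0.1,"ty":0,"tz":0,"wx":0,"wy":0,"wz":4},
    {"jaw":0.6,"tx":-0.1,"ty":0,"tz":0,"wx":0,"wy":0,"wz":10},
    {"jaw":0.6,"tx":-0.1,"ty":0,"tz":0,"wx":0,"wy":0,"wz":16},
    {"jaw":0.6,"tx":-0.1,"ty":0,"tz":0,"wx":0,"wy":0,"wz":22},
    {"jaw":0.6,"tx":-0.1,"ty":0,"tz":0,"wx":0,"wy":0,"wz":28},
    {"jaw":0.6,"tx":-0.1,"ty":0,"tz":0,"wx":0,"wy":0,"wz":34},
    {"jaw":0.6,"tx":-0.1,"ty":0,"tz":0,"wx":0,"wy":0,"wz":40},
    {"jaw":0.6,"tx":-0.1,"ty":0,"tz":0,"wx":0,"wy":0,"wz":46},
    {"jaw":0.6,"tx":-0.1,"ty":0,"tz":0,"wx":0,"wy":0,"wz":52},
    {"jaw":0.6,"tx":-0.1,"ty":0,"tz":0,"wx":0,"wy":0,"wz":56},
    {"jaw":0.6,"tx":-0.1,"ty":0,"tz":0,"wx":0,"wy":0,"wz":57.3},
    {"jaw":0.6,"tx":-0.1,"ty":0,"tz":0,"wx":0,"wy":0,"wz":57.3}
  ]
}}

```text
time: 11.9
ee_pos: [0.5206, -0.1594, 0.1291]
ee_rot: [[0.957, -0.289, 0.001], [-0.289, -0.957, 0.002], [0.0, -0.002, -1.0]]
ft_force: [2.2, 5.5, 0.3]
opening: 0.0093
```

```bash
python3 -c "
from h import *
s=env.get_state();print(s['time'],s['ee_pos'],s['ft_force'],s['ft_torque'],s['opening'])
plan(.5213,-.1595,.128,-16.85)
"
```

```text
11.9 [ 0.52059606 -0.15943083  0.1291181 ] [2.23202587 5.46335552 0.34029388] [ 0.84462712 -0.30029533 -0.09925677] 0.00929407474813639
t(cm) [ 0.07 -0.01  0.11] w [-0.1  -0.    0.07]
```

Call:
{"api": "servo_tool", "payload": {
  "steps": [
    {"jaw":4,"tx":0,"ty":0,"tz":0,"wx":0,"wy":0,"wz":0},
    {"jaw":4,"tx":0,"ty":0,"tz":0,"wx":0,"wy":0,"wz":0},
    {"jaw":4,"tx":0,"ty":0,"tz":0,"wx":0,"wy":0,"wz":0},
    {"jaw":4,"tx":0,"ty":0,"tz":0,"wx":0,"wy":0,"wz":0},
    {"jaw":4,"tx":0,"ty":0,"tz":-2,"wx":0,"wy":0,"wz":0},
    {"jaw":4,"tx":0,"ty":0,"tz":-5,"wx":0,"wy":0,"wz":0},
    {"jaw":4,"tx":0,"ty":0,"tz":-8,"wx":0,"wy":0,"wz":0},
    {"jaw":4,"tx":0,"ty":-4,"tz":-9,"wx":0,"wy":0,"wz":0},
    {"jaw":2,"tx":0,"ty":-8,"tz":-9,"wx":0,"wy":0,"wz":0},
    {"jaw":0,"tx":0,"ty":-12,"tz":-9,"wx":0,"wy":0,"wz":0},
    {"jaw":0,"tx":0,"ty":-12,"tz":-9,"wx":0,"wy":0,"wz":0},
    {"jaw":0,"tx":0,"ty":-12,"tz":-9,"wx":0,"wy":0,"wz":0}
  ]
}}

```text
time: 13.1
ee_pos: [0.5551, -0.0452, 0.2188]
ee_rot: [[0.958, -0.288, -0.001], [-0.288, -0.958, -0.001], [-0.0, 0.001, -1.0]]
ft_force: [-0.7, 0.6, 0.2]
opening: 0.0118
```

```bash
python3 -c "
from h import *
snap('side','s6');snap('top','t6')
s=env.get_state();print(s['time'],s['ee_pos'],s['ft_force'],s['ft_torque'],s['opening'])
y=np.array([.290,.957]);c=np.array([.5387,-.1021])+.06*y;print(c)
plan(*c,.13,-16.85)
b=cv2.imread('pics/s6.png'); c=b[200:320,240:360]; cv2.imwrite('pics/s6c.png',cv2.resize(c,None,fx=5,fy=5,interpolation=cv2.INTER_CUBIC))
b=cv2.imread('pics/t6.png'); c=b[230:310,330:430]; cv2.imwrite('pics/t6c.png',cv2.resize(c,None,fx=6,fy=6,interpolation=cv2.INTER_CUBIC))
"
```

```text
13.2 [ 0.55484697 -0.04645423  0.21884346] [ 0.69552375  0.30833432 -0.38784823] [-0.05768994  0.06493399 -0.00634834] 0.0034852471363843447
[ 0.5561  -0.04468]
t(cm) [ 0.07 -0.21  8.88] w [ 0.04  0.02 -0.05]
```

View pics/s6c.png

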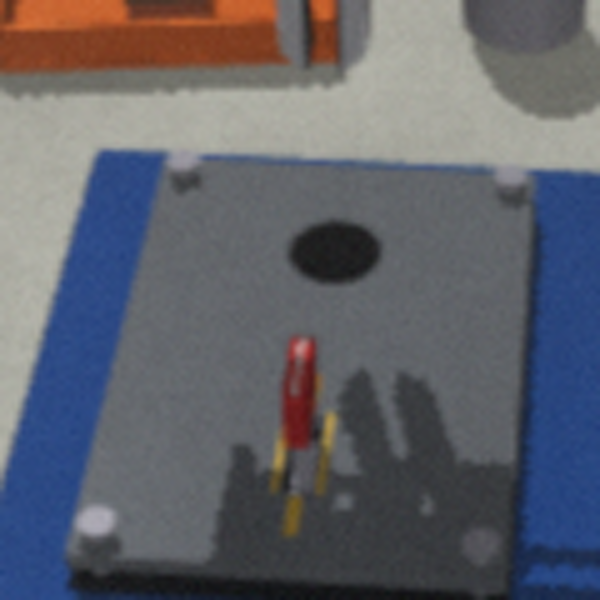

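View pics/t6c.png

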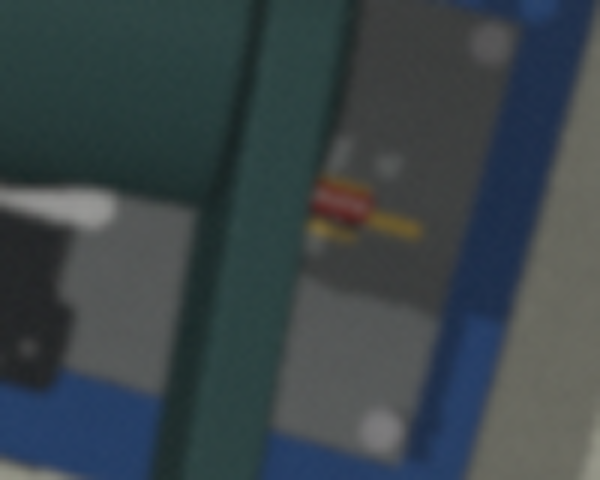

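Both views show the wing in line with the yellow marks and the disc clear. The fingers are above the disc, so I'll descend with them shut.

Call:
{"api": "servo_tool", "payload": {
  "steps": [
    {"jaw":0,"tx":0,"ty":-0.2,"tz":2,"wx":0,"wy":0,"wz":0},
    {"jaw":0,"tx":0,"ty":-0.2,"tz":5,"wx":0,"wy":0,"wz":0},
    {"jaw":0,"tx":0,"ty":-0.2,"tz":7.5,"wx":0,"wy":0,"wz":0},
    {"jaw":0,"tx":0,"ty":-0.2,"tz":9,"wx":0,"wy":0,"wz":0},
    {"jaw":0,"tx":0,"ty":-0.2,"tz":10,"wx":0,"wy":0,"wz":0},
    {"jaw":0,"tx":0,"ty":-0.2,"tz":10.2,"wx":0,"wy":0,"wz":0},
    {"jaw":0,"tx":0,"ty":-0.2,"tz":10.2,"wx":0,"wy":0,"wz":0}
  ]
}}

```text
time: 13.9
ee_pos: [0.5561, -0.044, 0.1176]
ee_rot: [[0.957, -0.29, 0.001], [-0.29, -0.957, -0.0], [0.001, -0.0, -1.0]]
ft_force: [-0.5, -1.0, -0.8]
opening: 0.0004
```

```bash
python3 -c "
from h import *
f=lambda x,y:wz('side',240+x/5,200+y/5,.11)
print('disc',f(335,252))
s=env.get_state();print(s['time'],s['ee_pos'],s['ft_force'],s['ft_torque'],s['opening'])
plan(.5561,-.0447,.1,-16.85)"
```

```text
disc [ 0.5562159  -0.04582731  0.11      ]
13.9 [ 0.55608846 -0.04400153  0.11764323] [-0.4565438  -1.0303161  -0.75654606] [-0.07286797  0.07694293  0.05554213] 0.00043144636384640845
t(cm) [0.02 0.07 1.76] w [-0.01 -0.06 -0.03]
```

Call:
{"api": "servo_tool", "payload": {
  "steps": [
    {"jaw":0,"tx":0,"ty":0.1,"tz":0.4,"wx":0,"wy":0,"wz":0},
    {"jaw":0,"tx":0,"ty":0.1,"tz":0.8,"wx":0,"wy":0,"wz":0},
    {"jaw":0,"tx":0,"ty":0.1,"tz":1.2,"wx":0,"wy":0,"wz":0},
    {"jaw":0,"tx":0,"ty":0.1,"tz":1.5,"wx":0,"wy":0,"wz":0},
    {"jaw":0,"tx":0,"ty":0.1,"tz":1.7,"wx":0,"wy":0,"wz":0},
    {"jaw":0,"tx":0,"ty":0.1,"tz":1.7,"wx":0,"wy":0,"wz":0}
  ]
}}

```text
time: 14.5
ee_pos: [0.5563, -0.0448, 0.1019]
ee_rot: [[0.957, -0.29, 0.003], [-0.29, -0.957, -0.001], [0.003, -0.0, -1.0]]
ft_force: [-0.6, 0.5, 6.5]
opening: 0.0006
```

Past the 4 mm bar stop with about 6.5 N on the spring. Continuing.

Call:
{"api": "servo_tool", "payload": {
  "steps": [
    {"jaw":0,"tx":0,"ty":0,"tz":0.2,"wx":0,"wy":0,"wz":0},
    {"jaw":0,"tx":0,"ty":0,"tz":0.4,"wx":0,"wy":0,"wz":0},
    {"jaw":0,"tx":0,"ty":0,"tz":0.6,"wx":0,"wy":0,"wz":0},
    {"jaw":0,"tx":0,"ty":0,"tz":0.6,"wx":0,"wy":0,"wz":0}
  ]
}}

```text
time: 14.9
ee_pos: [0.5563, -0.0448, 0.0982]
ee_rot: [[0.957, -0.29, 0.004], [-0.29, -0.957, -0.001], [0.004, -0.0, -1.0]]
ft_force: [-5.1, 0.4, 13.8]
opening: 0.0005
```

Call:
{"api": "servo_tool", "payload": {
  "steps": [
    {"jaw":0,"tx":0,"ty":0,"tz":0.1,"wx":0,"wy":0,"wz":0},
    {"jaw":0,"tx":0,"ty":0,"tz":0.2,"wx":0,"wy":0,"wz":0},
    {"jaw":0,"tx":0,"ty":0,"tz":0.2,"wx":0,"wy":0,"wz":0},
    {"jaw":0,"tx":0,"ty":0,"tz":0.2,"wx":0,"wy":0,"wz":0},
    {"jaw":0,"tx":0,"ty":0,"tz":0.2,"wx":0,"wy":0,"wz":0}
  ]
}}

```text
time: 15.4
ee_pos: [0.5564, -0.0448, 0.0981]
ee_rot: [[0.957, -0.29, 0.005], [-0.29, -0.957, -0.001], [0.005, -0.0, -1.0]]
ft_force: [-7.8, 0.3, 20.7]
opening: 0.0004
```

```bash
python3 -c "
from h import *
snap('side','s7');snap('top','t7')
s=env.get_state();print(s['time'],s['ee_pos'],s['ft_force'],s['ft_torque'],s['opening'])
cv2.imwrite('pics/s7c.png',cv2.resize(cv2.imread('pics/s7.png')[160:360,220:400],None,fx=3,fy=3,interpolation=cv2.INTER_CUBIC))
d=np.load('pics/t7.npy')
for u,v in [(400,270),(397,280),(400,262),(392,285),(405,255)]: print(w('top',u,v,d[v,u]).round(4))
"
```

```text
15.5 [ 0.55637715 -0.04479246  0.09810439] [-7.95329733 -0.25715805 20.03549684] [0.04089354 1.56205419 0.02127016] 0.0002612847840760254
[ 0.5044 -0.2042  0.1004]
[ 0.4821 -0.1972  0.0988]
[ 0.5224 -0.2045  0.1004]
[ 0.471  -0.1857  0.0995]
[ 0.5382 -0.2171  0.0952]
```

View pics/s7c.png

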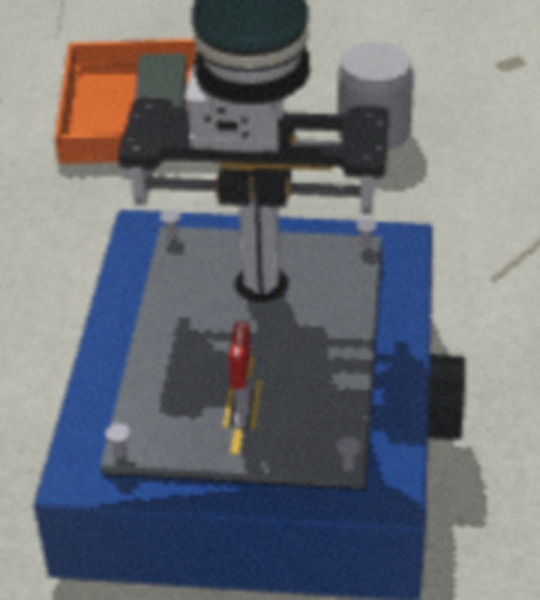

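View pics/t7.png

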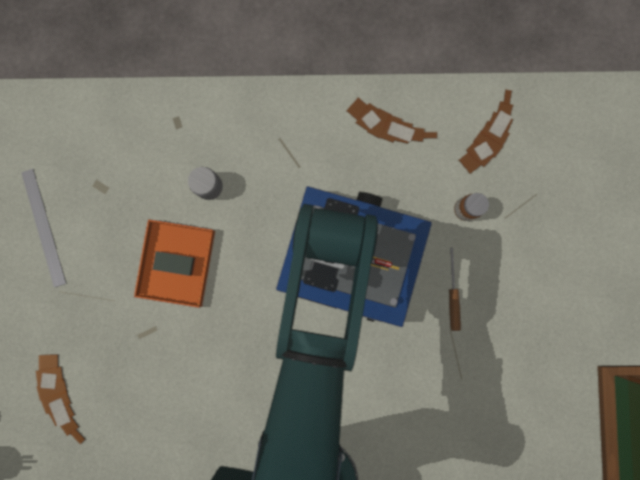

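View pics/s7.png

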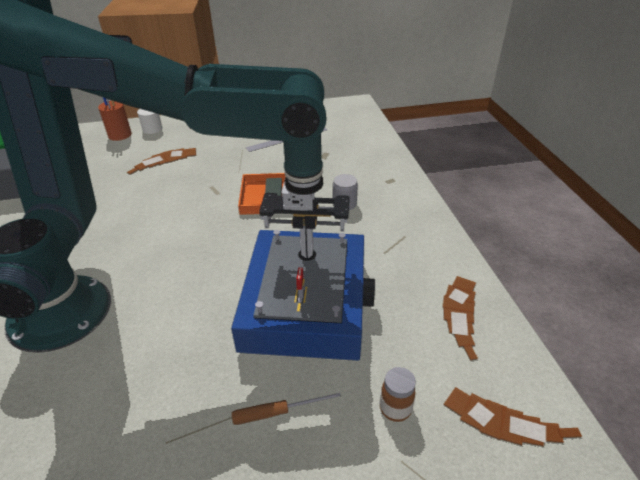

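The cover is down: its top measures about 0.098–0.100 m, the gap is gone, and the fingers push with about 20 N on the disc. The stone is in the tray and the jar, tin and screwdriver have not moved.

```bash
python3 -c "
from rig import env
print(env.sign_off())"
```

```text
the job is handed in; nothing more can be done
None
```

I finished the task in the order asked and handed it in at 15.5 s of the 58 s limit. The fingers were still pressing the cover down.

- **Stone:** I gripped it at 44.5–45 mm, lifted it off the cover, and set it down flat in the middle of the orange tray. The later pictures show it there.
- **Wing:** I gripped it at 9.9 mm, turned it clockwise about 57°, and let go. Both cameras then showed it in line with the slot's yellow marks.
- **Cover:** I pressed on the black disc with shut fingers, and the cover went past the 4 mm point where an unaligned wing would stop it. At the end the fingertips were at 98.1 mm and held steady while the force rose from 14 to 20 N. The gap to the frame was gone in the picture.
- **Jar, tin and screwdriver:** they look unmoved in the final pictures.

**Checks that disagreed:**
- **Wing angle:** before I gripped it, the top view gave about 128° and the side view about 139°. I approached at 130°, and the flat pads lined up with the wing as they closed.
- **Cover height:** top-camera depth readings on the pressed cover were scattered, mostly 99–100 mm with one at 95 mm. The contact height and force are the better evidence that it is fully down.
- **Sideways force:** about 8 N of sideways force remained while pressing, far below the 120 N wrist limit.

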